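Tilt the fiddle template out of its bin

TASK

Take the fiddle-shaped wooden template out of the template bin by its upright tab: lift the tab end first so that the template tilts up while its other end stays down in the bin, then draw it out from under the cover strip. Lay it down flat in the middle of the blue mat, tab upward, and let go; leave the rectangular metal template lying where it is.

Things in the scene. Friction and masses are not known exactly. Their poses are not given: they have to be found in the camera images.
- fiddle_template: Pale wooden fiddle-shaped plate (two round lobes, narrow waist), 150 (x) x 84 (y) x 6 mm, about 80 g. Origin: middle of its underside, z up through it. Upright tab fixed on the wide lobe at x = +50 mm; the foot end (small lobe) is at x = -75 mm. At the start it lies flat on the floor of one compartment of the bin, tab end away from the robot, foot end under the cover strip.
- fiddle_tab (a point): Where to pinch the fiddle template's dark wooden tab: x +50, z +42 mm from the template's origin, 10 mm below the tab's top. The tab is 30 mm long (x) and 14 mm thick (y; pinch across this). Raised 30 to 40 degrees about the foot end, the template clears the far wall; drawn 90 mm up along its own slope, its foot end is clear of the cover strip.
- plain_template: Rectangular grey metal plate 150 x 80 x 6 mm with an identical dark tab, lying in the other compartment; to be left there. Origin: middle of its underside.
- bin: Fixed plywood bin, outside 187 (x) x 218 (y) mm, origin under its centre. Two compartments centred at y = +53 and -53 mm (which template is in which varies), each inside 175 (x) x 100 (y) mm, floor 5 mm and rim 75 mm up, walls 6 mm: open the gripper only part way, about 40 mm are free each side of a tab. A dark cover strip, 75 to 80 mm up, roofs the robot-side end from x = -93 to -43 mm.
- mat: Fixed thin blue mat 240 (x) x 170 (y) x 4 mm lying on the bench. Origin: centre of its underside.

How it is judged:
On the way, in this order (a step that is already met when the one before it is completed fails the run):
1. the fiddle template, held in the fingers, is tilted by at least 20 degrees with its tab above the rim while its middle is still in the bin, below the rim (angle between fiddle_template's own z axis and vertical above 0.35 rad and height (world z) of fiddle_tab above 0.075 m and height (world z) of fiddle_template below 0.075 m and horizontal distance between fiddle_template and bin below 0.1 m and contact force between the fingers and fiddle_template above 0.5 N), for 0.1 s.
2. it is set down on the mat while still held, not dropped: origin less than 15 mm above the mat's top, within 45 mm of the mat's centre (horizontal distance between fiddle_template and mat below 0.045 m and height (world z) of fiddle_template below 0.019 m and contact force between the fingers and fiddle_template above 0.5 N), for 0.1 s.
At the end, for the whole second after the job is handed in: The fiddle template lies flat (within 5 degrees, tab up) and at rest on the mat, its middle within 40 mm of the mat's centre; the rectangular template lies within 20 mm of where it was in the bin (horizontal distance between fiddle_template and mat below 0.04 m and height (world z) of fiddle_template below 0.01 m and angle between fiddle_template's own z axis and vertical below 0.1 rad and linear speed of fiddle_template below 0.02 m/s and distance of plain_template from where it was at the start of the episode below 0.02 m); the robot touches nothing.
It fails at once if the rectangular template is moved by more than 20 mm (distance of plain_template from where it was at the start of the episode above 0.02 m).
It also fails if it takes over 38 s, if anything falls off the work surface, if the arm or the gripper's body presses on something with over 40 N, if the wrist force passes 120 N, or if a joint passes its speed limit or range.

ROBOT

A 6-joint arm with a two-finger parallel gripper is mounted at the origin on a cart in front of the work surface, level with it; the furniture and walls round the work are solid. World frame = base frame: x ahead of the robot, y to its left, z up, the work surface at z = 0. Lengths are in m, angles in rad, forces in N, time in s.
With the tool pointing down it reaches from about 0.375 to 0.975 m from the base axis. Payload 3.8 kg.
Tool frame: the origin (TCP) lies at the very end of the fingers, on their centre line; the grasp point (between the pads) lies 19 mm behind it; z points along the fingers, y is the direction in which the jaws open and shut (so a half turn about z gives the same grasp; the last joint's range is limited). The gripper opens to 85 mm and grips with 20 to 120 N. Pads are 22 mm wide; open, the fingers measure 114 mm over their backs; the gripper's body (76 mm by 85 mm) begins 54 mm behind the grasp point. The pads swing forward as they close: fully open they stand 13 mm farther back than shut.
Start: joints at [1.159, 0.264, 1.604, -0, 1.274, -0.037], TCP at [0.247, 0.628, 0.204] pointing down, gripper open.
Joint ranges: [-2.63, 2.63], [-0.94, 2.18], [0.31, 2.57], [-1.31, 4.45], [0, 2.66], [-2.55, 2.55]. Speed limits (rad/s): [2.57, 2.57, 3.14, 3.14, 3.14, 3.14].

INTERFACE

Orientations are given as [roll, pitch, yaw] about the fixed x, y, z axes, in that order (R = Rz(yaw) Ry(pitch) Rx(roll)).
In Python, from workcell import manip gives the robot as it stands. The module is installed in compiled form; this text tells all that it offers.
- The arm moves only by the tool play_rows, never from a script. Its argument "deltas" is one flat list of numbers, 5 for each row, row after row: the closure, from 0 (fully open) to 1 (shut), then the shift along the world's x, y, z in mm, then the turn about the world's z in degrees. In form: [claw, x, y, z, roll, claw, x, y, z, roll, ...]. A call has 1 to 8 rows; each row is the pose to reach, as a shift and turn from the pose commanded when the call began; what a row does not reach only later rows make up. A row lasts 1/8 s, in which the tool goes at most 62.5 mm and 10.7 degrees, less where a joint would pass 70% of its speed; a pose out of reach is approached as far as the arm can. A call with a gripper value outside its range is refused whole. The fingers move at their own pace and stop on an object; "newtons" is the grip in N (left out, the last holds). Time passes only in rows, so rows that repeat a pose let the fingers close. It gives the time, the measured TCP pose, the force and the opening at its end, in the units of the state.
- manip.state(): the state, without advancing time (a new reading comes with each control period).
- manip.get_image(name): name is "side" or "top"; returns (picture, depth): 400x640x3 uint8, red, green, blue; 400x640 float32, m along the optical axis (not along the pixel's ray), 0 where there is no reading.
- manip.camera_params(name): a dict with "fx", "fy", "cx", "cy" (pixels), "dist_coeffs" ([k1, k2, p1, p2, k3] as OpenCV has them; the pictures are not rectified), "origin" and "attitude" of the camera in the world. Camera axes: x right, y down, z forward; pixel columns grow to the right and rows downward; lengths in m; the calibration is good to about 2 mm. A picture is of the moment at which its call begins. camera_params takes no time and is no camera call.
- manip.close_job(): hands the job in, once; it reports no verdict.
The state is a dict: "t": time; "joint_positions": joint angles; "joint_velocities": joint speeds; "joint_efforts": joint torques, N m; "ee_pos": TCP position; "orientation": TCP orientation; "ft_force": force on the tool from outside, world axes, zero at the start; "torque": the same for the moment, N m; "finger_gap": opening from 0.0 (shut) to 1.0 (fully open).
Only numpy, scipy, OpenCV 4.12 (cv2) and the standard library are available. Lean on these libraries where they do the work, as an engineer would, in place of code of your own. Each camera call takes 0.05 s, during which the arm holds its last target. There are 200 camera calls.

## Working session

There is one attempt and no reset: what is moved stays moved. The work goes in short steps, Python scripts to look and compute and a tool call to move; the robot and the scene stay as the last step left them, time stands still between calls to the robot, and variables do not carry over. Pictures are saved under pics/ and viewed, about 8 in all and at most 12, crops included, and the job is handed in when it is done.

Besides the shell and the picture viewer there is one more tool, called as a command line: name --argument value ..., lists and objects as JSON in quotes. play_rows: Moves the arm, as the interface text tells. Its arguments: {"type":"object","properties":{"deltas":{"type":"array"},"newtons":{"type":"number"}},"required":["deltas"]}

```bash
mkdir -p pics
cat > h.py <<'E'
import numpy as np, cv2
from scipy.spatial.transform import Rotation as R
from workcell import manip
def cam(n):
    p=manip.camera_params(n); K=np.array([[p['fx'],0,p['cx']],[0,p['fy'],p['cy']],[0,0,1.]])
    a=np.array(p['attitude'],float)
    M=a if a.shape==(3,3) else R.from_euler('xyz',a).as_matrix()
    return K,np.array(p['dist_coeffs'],float),np.array(p['origin']),M
def cloud(n,d):
    K,D,o,M=cam(n); v,u=np.mgrid[0:400,0:640]
    uv=np.stack([u,v],-1).reshape(-1,1,2).astype(float)
    q=cv2.undistortPoints(uv,K,D).reshape(400,640,2)
    P=np.dstack([q,np.ones((400,640))])*d[...,None]
    W=P@M.T+o; W[d==0]=np.nan
    return W
def snap(n,tag):
    im,d=manip.get_image(n); cv2.imwrite(f'pics/{tag}.png',im[...,::-1]); W=cloud(n,d); np.save(f'{tag}.npy',W); np.save(f'{tag}_im.npy',im); return im,W
E
python3 - <<'E'
from h import *
print(manip.state())
for n in('top','side'):
    print(manip.camera_params(n)); snap(n,n+'0')
a=np.vstack([cv2.imread('pics/top0.png'),cv2.imread('pics/side0.png')]);cv2.imwrite('pics/both.png',cv2.resize(a,(480,600),interpolation=cv2.INTER_AREA))
E
```

```text
{'t': 0.0, 'joint_positions': array([ 1.15907735e+00,  2.64750303e-01,  1.60536676e+00, -1.50956539e-05,
        1.27373022e+00, -3.68757052e-02]), 'joint_velocities': array([ 0.00101665,  0.00167203, -0.00017962,  0.00033379,  0.00039905,
        0.00127536]), 'joint_efforts': array([-1.93961954e-03, -5.15110695e+01, -3.67311358e+01, -1.33119090e-05,
        1.30011037e-02, -5.63661928e-06]), 'ee_pos': array([0.24680728, 0.62740253, 0.20306795]), 'orientation': array([-3.13933902e+00, -6.87075030e-05,  2.76675374e+00]), 'ft_force': array([-0.29438491,  0.15856772,  0.64990988]), 'torque': array([-0.00120067,  0.00846711, -0.01251284]), 'finger_gap': 0.9983135709548797}
{'fx': 445.6903231532569, 'fy': 445.6903231532569, 'cx': 320.8673568010459, 'cy': 198.82043634954158, 'dist_coeffs': array([-0.0178786,  0.       ,  0.       ,  0.       ,  0.       ]), 'origin': array([ 0.45085285, -0.07615273,  1.10846657]), 'attitude': array([-3.04164038, -0.02066258, -1.58617187])}
{'fx': 455.8044713702422, 'fy': 455.8044713702422, 'cx': 317.34633318850933, 'cy': 204.06915862735718, 'dist_coeffs': array([0.02613983, 0.        , 0.        , 0.        , 0.        ]), 'origin': array([ 0.26960084, -0.82152718,  0.7754678 ]), 'attitude': array([-2.3012169 ,  0.00433679, -0.36094102])}
```

View pics/both.png

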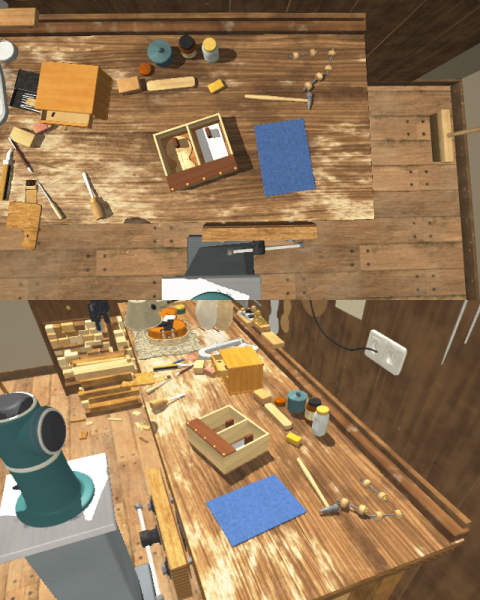

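Run:
```python
from h import *
im=cv2.imread('pics/top0.png'); W=np.load('top0.npy')
c=im[140:270,190:430]; cv2.imwrite('pics/crop.png',cv2.resize(c,None,fx=3.3,fy=3.3,interpolation=cv2.INTER_CUBIC))
hsv=cv2.cvtColor(im,cv2.COLOR_BGR2HSV)
m=cv2.inRange(hsv,(100,120,60),(125,255,255)); m[:, :330]=0; m[:,430:]=0; m[:150]=0;m[265:]=0
p=W[m>0]; p=p[np.isfinite(p).all(1)]; r=cv2.minAreaRect((p[:,:2]*1000).astype(np.float32)); print('mat',r,np.median(p[:,2]))
# bin and contents
Z=W[...,2]; reg=np.zeros_like(Z,bool); reg[140:260,195:330]=1
for lo,hi in((.066,.09),(.04,.066)):
    k=(reg&(Z>lo)&(Z<hi)).astype(np.uint8); q=W[k>0]; print(lo,len(q),cv2.minAreaRect((q[:,:2]*1000).astype(np.float32)))
    n,l,s,ce=cv2.connectedComponentsWithStats(k)
    for i in range(1,n):
        if s[i,4]>15:
            q=W[l==i]; print(s[i],q.mean(0).round(4),cv2.minAreaRect((q[:,:2]*1000).astype(np.float32)))
```

```text
mat ((534.1273193359375, -245.86354064941406), (236.4563751220703, 166.63592529296875), 7.94687032699585) 0.0038927840801001867
0.066 2840 ((549.6511840820312, 43.787498474121094), (187.51385498046875, 218.85153198242188), 17.81084632873535)
[ 204  150  113  105 2840] [0.5129 0.033  0.0785] ((549.6511840820312, 43.787498474121094), (187.51385498046875, 218.85153198242188), 17.81084632873535)
0.04 548 ((547.1251220703125, 42.94921112060547), (182.25189208984375, 207.05775451660156), 17.764020919799805)
[251 154  41  16 100] [0.6487 0.0209 0.0532] ((647.1615600585938, 18.97414779663086), (6.481104850769043, 100.22345733642578), 17.414953231811523)
[208 168  40  65 193] [0.576  0.1349 0.0531] ((569.5377807617188, 138.62904357910156), (76.40288543701172, 160.83984375), 70.20671081542969)
[273 169   9  14  79] [0.6132 0.0052 0.0556] ((614.4924926757812, 5.734342098236084), (30.35668182373047, 13.651247024536133), 17.35251808166504)
[253 174   7  21  21] [0.5939 0.0544 0.0535] ((594.0787963867188, 54.42299270629883), (52.89952087402344, 0.3758888244628906), 17.805288314819336)
[229 183   9  13  84] [0.5822 0.1086 0.0554] ((583.4890747070312, 109.57489013671875), (30.55219078063965, 13.526745796203613), 16.366727828979492)
```

View pics/crop.png

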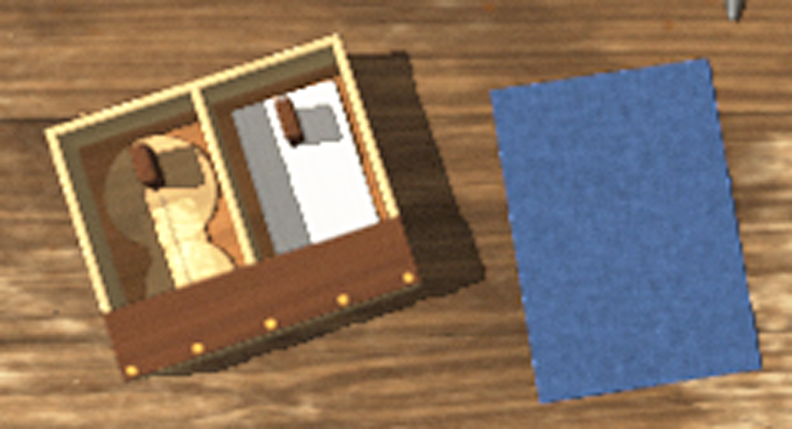

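play_rows --deltas '[0.45,34,-52,0,5,0.45,67,-104,0,10,0.45,101,-155,0,15,0.45,135,-207,0,20,0.45,168,-259,0,25,0.45,202,-311,0,30,0.45,236,-363,0,35,0.45,270,-415,0,39]' --newtons 20

```text
t: 1.1
ee_pos: [0.5176, 0.2112, 0.2041]
orientation: [3.142, -0.0, -2.833]
ft_force: [0.4, 0.5, -0.2]
finger_gap: 0.55
```

play_rows --deltas '[0.45,33,-52,0,0,0.45,66,-103,0,0,0.45,66,-103,-40,0,0.45,66,-103,-80,0,0.45,66,-103,-100,0,0.45,66,-103,-100,0,0.45,66,-103,-100,0]'

```text
t: 1.98
ee_pos: [0.5843, 0.1107, 0.106]
orientation: [-3.141, 0.002, -2.835]
ft_force: [0.8, -0.1, 0.2]
finger_gap: 0.55
```

Run:
```python
from h import *
a,_=snap('side','s1'); b,_=snap('top','t1')
f=lambda c:cv2.resize(c[...,::-1],(400,400),interpolation=cv2.INTER_CUBIC)
cv2.imwrite('pics/p1.png',np.hstack([f(a[80:250,220:390]),f(b[140:270,190:320])]))
```

```text
(no output)
```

View pics/p1.png

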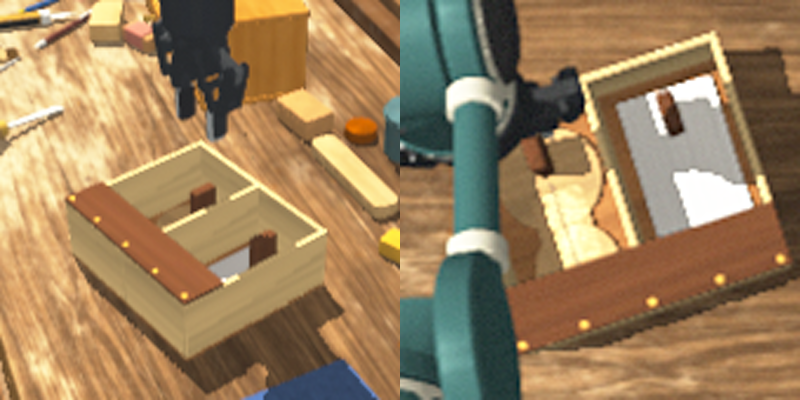

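play_rows --deltas '[0.45,0,0,-35,0,0.45,0,0,-60,0,0.45,0,0,-74,0,0.45,0,0,-74,0,1,0,0,-74,0,1,0,0,-74,0,1,0,0,-74,0,1,0,0,-74,0]' --newtons 20

```text
t: 3.08
ee_pos: [0.5834, 0.1102, 0.0308]
orientation: [-3.141, 0.001, -2.836]
ft_force: [0.4, 0.5, 0.8]
finger_gap: -0.001
```

Run:
```python
from h import *
print(manip.state()['finger_gap'])
a,W=snap('side','s2'); b,_=snap('top','t2')
f=lambda c:cv2.resize(c[...,::-1],(400,400),interpolation=cv2.INTER_CUBIC)
cv2.imwrite('pics/p2.png',np.hstack([f(a[120:220,250:350]),f(b[140:240,190:290])]))
```

```text
-0.0009884565282542888
```

View pics/p2.png

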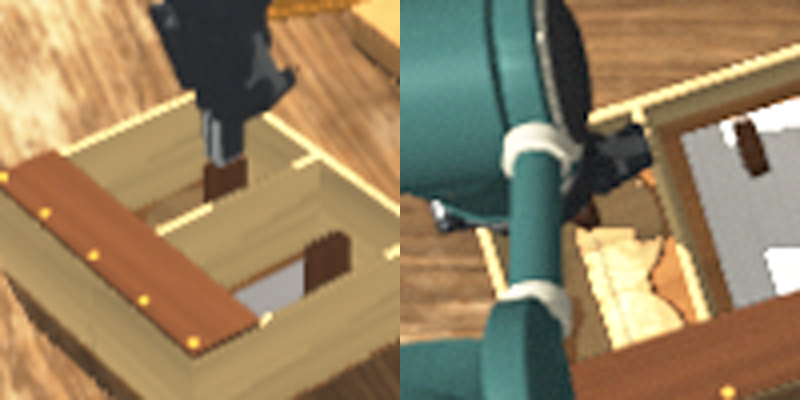

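Run:
```python
from h import *
W=np.load('s2.npy'); im=np.load('s2_im.npy'); W0=np.load('side0.npy')
for r in range(146,176,2):
    print(r,[(c,tuple(int(v) for v in im[r,c]),*np.nan_to_num(W[r,c]*1000).astype(int)) for c in range(300,314,4)])
print('tab now'); c=306
for r in range(158,174,3): print(r,(W[r,304:310:2]*1000).round().tolist(),(W0[r,304:310:2]*1000).round().tolist())
```

```text
146 [(300, (42, 44, 47), np.int64(570), np.int64(109), np.int64(101)), (304, (42, 44, 46), np.int64(575), np.int64(94), np.int64(109)), (308, (41, 43, 45), np.int64(580), np.int64(77), np.int64(119)), (312, (41, 43, 46), np.int64(584), np.int64(59), np.int64(130))]
148 [(300, (112, 100, 83), np.int64(585), np.int64(157), np.int64(60)), (304, (40, 43, 46), np.int64(575), np.int64(94), np.int64(103)), (308, (40, 42, 45), np.int64(580), np.int64(77), np.int64(113)), (312, (42, 44, 46), np.int64(585), np.int64(62), np.int64(122))]
150 [(300, (143, 126, 96), np.int64(585), np.int64(157), np.int64(53)), (304, (94, 96, 95), np.int64(575), np.int64(93), np.int64(98)), (308, (42, 44, 46), np.int64(581), np.int64(78), np.int64(106)), (312, (141, 120, 84), np.int64(592), np.int64(81), np.int64(102))]
152 [(300, (136, 121, 94), np.int64(585), np.int64(158), np.int64(46)), (304, (130, 133, 130), np.int64(578), np.int64(102), np.int64(85)), (308, (42, 44, 47), np.int64(587), np.int64(98), np.int64(85)), (312, (164, 139, 94), np.int64(610), np.int64(132), np.int64(57))]
154 [(300, (151, 132, 98), n
[... 3055 characters left out ...]
.0, 20.0], [592.0, 111.0, 57.0]]
161 [[576.0, 100.0, 59.0], [583.0, 103.0, 55.0], [589.0, 103.0, 54.0]] [[578.0, 104.0, 56.0], [582.0, 99.0, 58.0], [587.0, 97.0, 58.0]]
164 [[574.0, 94.0, 54.0], [582.0, 99.0, 48.0], [588.0, 102.0, 44.0]] [[576.0, 99.0, 50.0], [581.0, 98.0, 49.0], [587.0, 99.0, 46.0]]
167 [[574.0, 95.0, 43.0], [581.0, 99.0, 38.0], [588.0, 102.0, 35.0]] [[575.0, 98.0, 41.0], [582.0, 100.0, 37.0], [588.0, 102.0, 34.0]]
170 [[575.0, 98.0, 31.0], [563.0, 45.0, 72.0], [567.0, 43.0, 73.0]] [[575.0, 97.0, 31.0], [562.0, 43.0, 74.0], [566.0, 40.0, 75.0]]
173 [[555.0, 37.0, 71.0], [561.0, 41.0, 66.0], [567.0, 43.0, 63.0]] [[555.0, 38.0, 70.0], [560.0, 38.0, 68.0], [567.0, 42.0, 64.0]]
```

Run:
```python
from h import *
s=manip.state(); print(s['joint_positions'],s['ee_pos'],s['ft_force'],s['finger_gap'])
for t in('s1','s2'):
    W=np.load(t+'.npy'); im=np.load(t+'_im.npy').astype(int)
    gray=(im.max(2)-im.min(2)<14)&(im.max(2)<150)
    g=np.zeros_like(gray); g[60:175,270:345]=1
    k=gray&g&(abs(W[...,0]-.584)<.05)&(abs(W[...,1]-.11)<.07)
    q=W[k]*1000; z=q[:,2]; print(t,k.sum(),np.percentile(z,[0,1,3,5]))
    for lo in range(20,180,10):
        m=(z>=lo)&(z<lo+10)
        if m.sum(): print(lo,m.sum(),q[m].min(0).round(),q[m].max(0).round())
```

```text
[ 1.44712335e-01  2.76143447e-01  1.93469225e+00  2.12866678e-05
  9.30555188e-01 -1.73195651e+00] [0.58317842 0.11015668 0.03052957] [ 0.32457377 -0.2681158  -0.16366985] -0.0024492872027502602
s1 1698 [135.41395738 143.9284675  150.80225527 157.08257193]
130 5 [573.  79. 135.] [587. 139. 140.]
140 45 [565.  70. 140.] [599. 136. 150.]
150 51 [565.  69. 150.] [599. 137. 159.]
160 51 [566.  69. 160.] [598. 137. 169.]
170 42 [563.  60. 170.] [591. 139. 180.]
s2 1353 [58.18312086 67.96217793 77.77052614 85.87657467]
50 1 [579. 100.  58.] [579. 100.  58.]
60 19 [572.  95.  62.] [589. 104.  70.]
70 30 [572.  94.  71.] [594. 111.  80.]
80 25 [572.  93.  81.] [593. 111.  90.]
90 19 [572.  91.  90.] [592. 116. 100.]
100 49 [565.  73. 100.] [595. 129. 110.]
110 45 [562.  66. 110.] [603. 140. 120.]
120 83 [559.  57. 120.] [603. 149. 130.]
130 81 [557.  49. 130.] [603. 158. 140.]
140 122 [555.  45. 140.] [611. 160. 150.]
150 103 [557.  52. 150.] [605. 158. 160.]
160 83 [561.  65. 160.] [601. 125. 170.]
170 39 [579.  69. 170.] [601.  91. 180.]
```

The fingers closed just above the tab: the depth picture puts the real fingertips about 27 mm higher than the reported TCP. Lateral alignment looks right. I'll reopen and go 27 mm lower, watching the force.

play_rows --deltas '[0.45,0,0,5,0,0.45,0,0,5,0,0.45,0,0,5,0,0.45,0,0,-10,0,0.45,0,0,-20,0,0.45,0,0,-20,0]'

```text
t: 3.92
ee_pos: [0.5813, 0.1099, 0.0082]
orientation: [3.141, -0.004, -2.836]
ft_force: [0.6, 0.2, 0.9]
finger_gap: 0.554
```

play_rows --deltas '[0.45,0,0,-6,0,1,0,0,-6,0,1,0,0,-6,0,1,0,0,-6,0,1,0,0,-6,0]' --newtons 20

```text
t: 4.55
ee_pos: [0.5833, 0.1102, 0.0046]
orientation: [-3.142, 0.0, -2.836]
ft_force: [0.0, 0.2, -0.3]
finger_gap: 0.161
```

play_rows --deltas '[1,-2,-0.5,5,0,1,-4,-1,10,0,1,-6,-2,16,0,1,-9,-3,21,0,1,-12,-4,26,0,1,-15,-5,31,0,1,-18,-5.5,36,0,1,-21,-6.5,40,0]'

```text
t: 5.55
ee_pos: [0.5644, 0.104, 0.0458]
orientation: [-3.141, 0.005, -2.836]
ft_force: [5.9, 0.8, 0.4]
finger_gap: 0.16
```

Run:
```python
from h import *
a,W=snap('side','s3'); b,_=snap('top','t3')
f=lambda c:cv2.resize(c[...,::-1],(400,400),interpolation=cv2.INTER_CUBIC)
cv2.imwrite('pics/p3.png',np.hstack([f(a[120:220,250:350]),f(b[140:240,190:290])]))
```

```text
(no output)
```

View pics/p3.png

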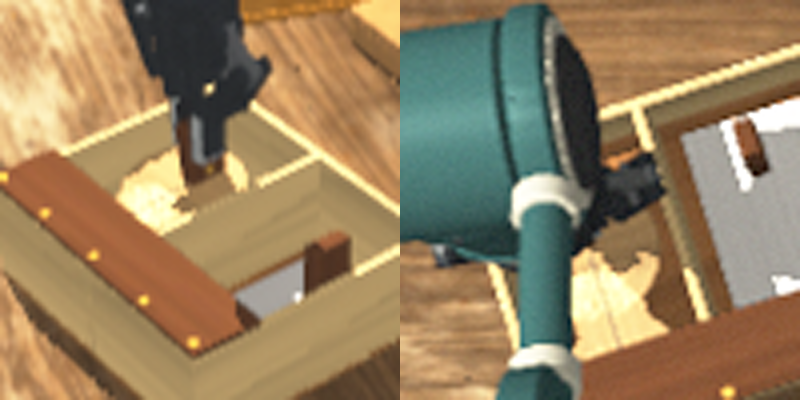

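```bash
cat >> h.py <<'E'
def tilt(W,im,box=None):
    # wood-plate points inside compartment, robust plane in bin frame
    c,s=np.cos(np.radians(17.5)),np.sin(np.radians(17.5))
    dx,dy=W[...,0]-.5497,W[...,1]-.0438
    bx,by=dx*c+dy*s,-dx*s+dy*c
    k=(abs(by-.053)<.043)&(bx>-.041)&(bx<.08)&(W[...,2]>.008)&(W[...,2]<.12)
    hsv=cv2.cvtColor(im,cv2.COLOR_RGB2HSV); k&=(hsv[...,2]>150)&(hsv[...,1]<130)
    return bx[k],by[k],W[...,2][k]
E
python3 - <<'E'
from h import *
for t in('t3','s3'):
    x,y,z=tilt(np.load(t+'.npy'),np.load(t+'_im.npy'))
    print(t,len(x))
    if len(x)>20:
        for _ in range(4):
            A=np.c_[x,y,np.ones_like(x)]; p=np.linalg.lstsq(A,z,rcond=None)[0]; r=abs(A@p-z); k=r<max(.003,1.5*np.median(r)); x,y,z=x[k],y[k],z[k]
        print(len(x),p,np.degrees(np.arctan(p[0])), x.min(),x.max(),'z at x=-43mm',p@[-.043,.053,1],'at 0',p@[0,.053,1])
E
```

```text
t3 446
396 [ 0.09798721 -0.00758141  0.04971276] 5.596387926784909 -0.0405370953797803 0.027241557454713468 z at x=-43mm 0.045097494579169006 at 0 0.049310944566852734
s3 334
309 [ 0.09054806 -0.00832372  0.04789245] 5.173912254706956 -0.022569054356791598 0.059394845381347976 z at x=-43mm 0.043557729840469996 at 0 0.04745129642625885
```

Only about 5° of tilt: the pads hold the tab stiffly, and the foot now bears on the robot-side wall. Pushing further back against the wall gives the moment that swings the foot down.

play_rows --deltas '[1,-5,-1.5,2,0,1,-10,-3,4,0,1,-15,-4.5,7,0,1,-20,-6,10,0,1,-25,-7.5,14,0,1,-30,-9,19,0,1,-35,-11,25,0,1,-35,-11,25,0]'

```text
t: 6.65
ee_pos: [0.5316, 0.0935, 0.073]
orientation: [-3.14, 0.01, -2.836]
ft_force: [6.5, 1.6, 2.1]
finger_gap: 0.164
```

```bash
cat > fit.py <<'E'
import sys
from h import *
n=sys.argv[1]
a,_=snap('side','s'+n); b,_=snap('top','t'+n)
f=lambda c:cv2.resize(c[...,::-1],(400,400),interpolation=cv2.INTER_CUBIC)
cv2.imwrite(f'pics/p{n}.png',np.hstack([f(a[100:230,235:365]),f(b[140:240,190:290])]))
for t in('t'+n,'s'+n):
    x,y,z=tilt(np.load(t+'.npy'),np.load(t+'_im.npy'))
    if len(x)>20:
        for _ in range(4):
            A=np.c_[x,y,np.ones_like(x)]; p=np.linalg.lstsq(A,z,rcond=None)[0]; r=abs(A@p-z); k=r<max(.003,1.5*np.median(r)); x,y,z=x[k],y[k],z[k]
        print(t,len(x),p,np.degrees(np.arctan(p[0])), x.min(),x.max(),'z at -43',p@[-.043,.053,1],'at 0',p@[0,.053,1])
E
python3 fit.py 4
```

```text
t4 139 [ 0.49827156 -0.01704704  0.07557142] 26.485770542850418 -0.0405043822934537 0.03211280243603694 z at -43 0.05324224881233573 at 0 0.07466792587513346
s4 328 [ 0.45987879 -0.01294895  0.07511902] 24.696697992071897 -0.030100382571918237 0.045240489992919464 z at -43 0.05465794218211138 at 0 0.07443273012528118
```

View pics/p4.png

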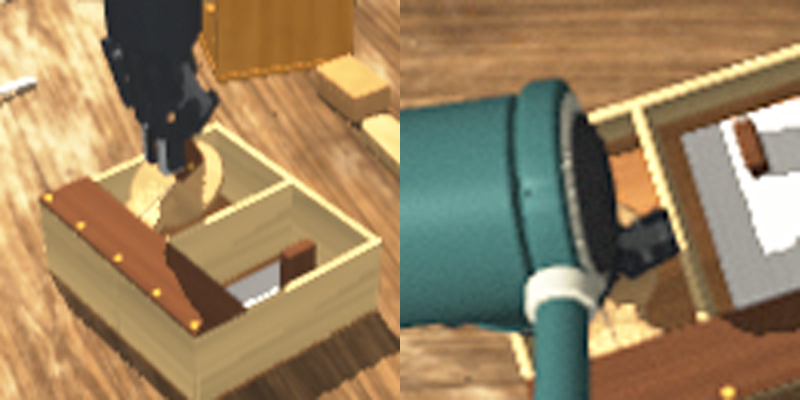

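play_rows --deltas '[1,-4,-1,2,0,1,-8,-2.5,4,0,1,-8,-2.5,4,0,1,2,0.5,9,0,1,12,4,15,0,1,22,7,20,0,1,32,10,25,0,1,42,13,30,0]'

```text
t: 7.75
ee_pos: [0.5697, 0.1059, 0.0995]
orientation: [3.142, -0.0, -2.836]
ft_force: [-0.3, 0.1, -1.3]
finger_gap: 0.157
```

play_rows --deltas '[1,10,3,6,0,1,20,6,12,0,1,30,9,18,0,1,36,11,24,0,1,36,11,24,0]'

```text
t: 8.38
ee_pos: [0.6061, 0.1168, 0.1242]
orientation: [-3.141, 0.001, -2.836]
ft_force: [-1.2, 0.9, -0.9]
finger_gap: 0.162
```

```bash
python3 fit.py 5
```

```text
t5 652 [ 0.64176165 -0.00383355  0.07322004] 32.690791101993796 0.0013805159534202097 0.07531396010492264 z at -43 0.045421109847956706 at 0 0.07301686058311399
s5 476 [ 0.65346819 -0.02310847  0.07183418] 33.16333874268758 -0.015851239701465587 0.07878751030580192 z at -43 0.04251029599576096 at 0 0.07060942810522547
```

View pics/p5.png

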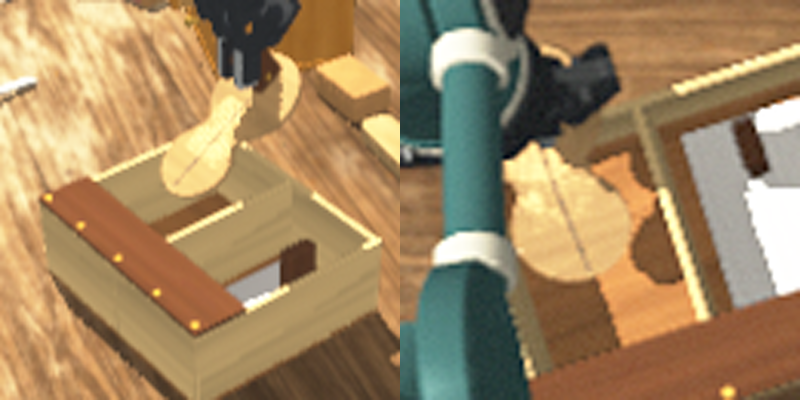

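play_rows --deltas '[1,0,0,30,0,1,0,0,60,0,1,0,-10,90,0,1,-5,-45,95,-1,1,-13,-85,95,-2,1,-21,-125,95,-3,1,-29,-165,95,-4,1,-37,-205,95,-5]' --newtons 20

```text
t: 9.48
ee_pos: [0.5669, -0.0895, 0.2179]
orientation: [3.141, -0.001, -2.923]
ft_force: [0.8, 0.1, -1.2]
finger_gap: 0.164
```

play_rows --deltas '[1,-8,-40,0,-1,1,-16,-80,0,-2,1,-22,-120,0,-3,1,-29,-145,-10,-4,1,-29,-156,-50,-4.5,1,-29,-156,-90,-4.5,1,-29,-156,-110,-4.5,1,-29,-156,-110,-4.5]'

```text
t: 10.48
ee_pos: [0.5375, -0.2434, 0.1064]
orientation: [3.139, -0.004, -3.001]
ft_force: [-0.3, 0.0, -1.3]
finger_gap: 0.161
```

Run:
```python
from h import *
s=manip.state(); print(s['ee_pos'],s['finger_gap'],s['ft_force'])
a,W=snap('side','s6'); b,Wt=snap('top','t6')
f=lambda c:cv2.resize(c[...,::-1],(400,400),interpolation=cv2.INTER_CUBIC)
cv2.imwrite('pics/p6.png',np.hstack([f(a[180:380,240:440]),f(b[140:270,320:450])]))
c,q=np.cos(np.radians(8.)),np.sin(np.radians(8.))
for W,im in((W,a),(Wt,b)):
    dx,dy=W[...,0]-.5341,W[...,1]+.2459; x,y=dx*c+dy*q,-dx*q+dy*c
    h=cv2.cvtColor(im,cv2.COLOR_RGB2HSV)
    k=(abs(x)<.1)&(abs(y)<.055)&(W[...,2]>.012)&(W[...,2]<.13)&(h[...,2]>150)&(h[...,1]>30)&(h[...,0]<30)
    X,Y,Z=x[k],y[k],W[...,2][k]; print(len(X))
    for _ in range(4):
        A=np.c_[X,Y,np.ones_like(X)]; p=np.linalg.lstsq(A,Z,rcond=None)[0]; r=abs(A@p-Z); kk=r<max(.003,1.5*np.median(r)); X,Y,Z=X[kk],Y[kk],Z[kk]
    print(len(X),p,np.degrees(np.arctan(p[:2])),X.min(),X.max(),Z.min(),Y.mean())
```

```text
[ 0.53745724 -0.24341558  0.1064295 ] 0.16052609133867027 [-0.32582791  0.04557343 -1.34787647]
1372
1300 [ 0.63629451 -0.00523283  0.10040766] [32.46837335 -0.29981623] -0.0701935450100769 0.05006304897476834 0.05420642622135674 -0.004929875486489183
453
407 [0.63601806 0.00203816 0.10253351] [32.45709694  0.11677756] -0.0692156584056679 0.046722566757812445 0.05682399402651961 0.000856723606179901
```

View pics/p6.png

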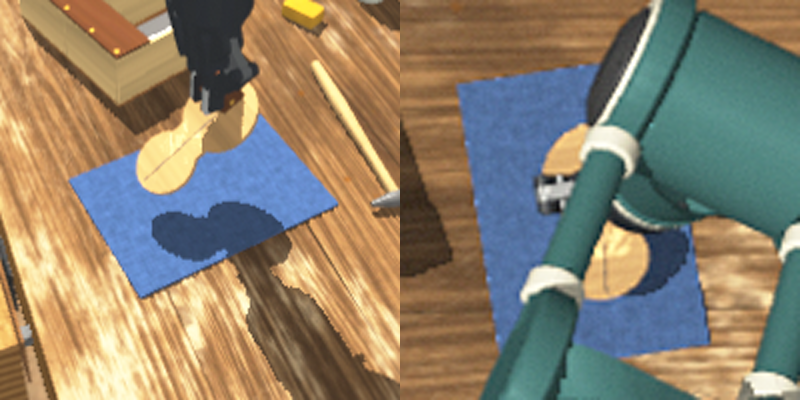

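play_rows --deltas '[1,-5,-1,-20,0,1,-5,-1,-38,0,1,-5,-1,-46,0,1,-1,0,-50,0,1,4,0.5,-54,0,1,8,1,-57.5,0,1,8,1,-57.5,0]'

```text
t: 11.45
ee_pos: [0.5481, -0.2434, 0.0512]
orientation: [-3.141, 0.001, -3.001]
ft_force: [0.2, 0.1, 1.1]
finger_gap: 0.165
```

play_rows --deltas '[1,5,0.5,-5.5,0,1,9.5,1,-10.5,0,1,13.5,2,-16,0,1,17,2.5,-21,0,1,20,2.5,-26,0,1,23,3,-31,0,1,23,3,-31,0]'

```text
t: 12.32
ee_pos: [0.5694, -0.2401, 0.0189]
orientation: [3.141, -0.002, -3.001]
ft_force: [1.8, -0.1, 1.1]
finger_gap: 0.157
```

play_rows --deltas '[1,3,0.5,-5,0,1,5,0.5,-10,0,1,7,1,-14,0,1,7,1,-16,0,1,7,1,-16,0]'

```text
t: 12.95
ee_pos: [0.5769, -0.2393, 0.0036]
orientation: [3.141, -0.0, -3.002]
ft_force: [-0.8, 0.3, -0.1]
finger_gap: 0.161
```

```bash
cat > fit2.py <<'E'
import sys
from h import *
n=sys.argv[1]
s=manip.state(); print(s['ee_pos'],s['finger_gap'],s['ft_force'])
a,W=snap('side','s'+n); b,Wt=snap('top','t'+n)
f=lambda c:cv2.resize(c[...,::-1],(400,400),interpolation=cv2.INTER_CUBIC)
cv2.imwrite(f'pics/p{n}.png',np.hstack([f(a[180:380,240:440]),f(b[140:270,320:450])]))
c,q=np.cos(np.radians(8.)),np.sin(np.radians(8.))
for W,im in((W,a),(Wt,b)):
    dx,dy=W[...,0]-.5341,W[...,1]+.2459; x,y=dx*c+dy*q,-dx*q+dy*c
    h=cv2.cvtColor(im,cv2.COLOR_RGB2HSV)
    k=(abs(x)<.11)&(abs(y)<.07)&(W[...,2]>.004)&(W[...,2]<.13)&(h[...,2]>90)&(h[...,1]>30)&(h[...,0]<30)
    X,Y,Z=x[k],y[k],W[...,2][k]
    for _ in range(4):
        A=np.c_[X,Y,np.ones_like(X)]; p=np.linalg.lstsq(A,Z,rcond=None)[0]; r=abs(A@p-Z); kk=r<max(.003,1.5*np.median(r)); X,Y,Z=X[kk],Y[kk],Z[kk]
    print(len(X),p,np.degrees(np.arctan(p[:2])),'x',X.min(),X.max(),'y',Y.min(),Y.max(),'z',Z.min(),Z.max())
E
python3 fit2.py 7
```

```text
[ 0.57688689 -0.23925713  0.00356037] 0.16127338647578712 [-0.78048821  0.2925214  -0.0916072 ]
1093 [0.0121967  0.00595122 0.00964639] [0.69878469 0.34097587] x -0.0693302586150234 0.07798537948340202 y -0.04299859620335176 0.0388739754756867 z 0.005983767925140437 0.013070046158155546
163 [0.0279441  0.00355424 0.01016546] [1.60066219 0.20364212] x -0.025314587737572013 0.03389659297478907 y -0.03120387987505551 0.021462799672727316 z 0.007096567642456808 0.013643381672589605
```

View pics/p7.png

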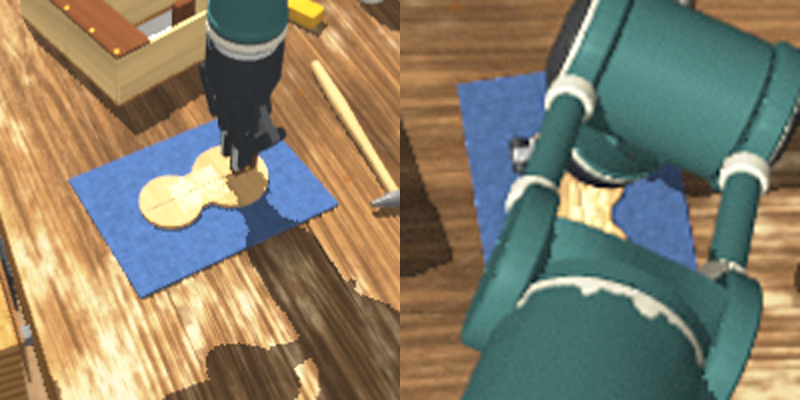

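Flat on the mat (about 1°), within 5 mm of centre and still held. Release and retreat.

play_rows --deltas '[0.8,0,0,0,0,0.6,0,0,0,0,0.5,0,0,0,0,0.5,0,0,0,0,0.5,0,0,30,0,0.5,0,0,80,0,0.5,0,0,140,0,0.5,0,0,180,0]'

```text
t: 14.05
ee_pos: [0.5782, -0.2399, 0.1875]
orientation: [-3.139, 0.003, -3.002]
ft_force: [0.9, -0.3, -0.1]
finger_gap: 0.503
```

play_rows --deltas '[0.5,0,0,20,0,0.5,0,0,20,0,0.5,0,0,20,0]'

```text
t: 14.42
ee_pos: [0.5758, -0.2387, 0.2012]
orientation: [3.139, -0.003, -3.001]
ft_force: [0.6, -0.8, -0.9]
finger_gap: 0.5
```

```bash
python3 fit2.py 8
python3 - <<'E'
import numpy as np
W=np.load('t8.npy'); Z=W[...,2]; k=(abs(W[...,0]-.6145)<.03)&(abs(W[...,1]-.0057)<.03)&(Z>.04)&(Z<.062); print('plain tab',W[k].mean(0),k.sum())
E
```

```text
[ 0.57575082 -0.23872964  0.20116419] 0.49976167190101056 [ 0.55495318 -0.77914701 -0.89770702]
990 [ 0.01289663 -0.00177197  0.00951713] [ 0.73888142 -0.10152601] x -0.06986199498779973 0.07053933658891509 y -0.04340412327198115 0.036672142075161784 z 0.006068164939004195 0.012891271603907017
501 [-0.00559611  0.0095858   0.00955078] [-0.32062995  0.54920895] x -0.06896456202509815 0.06892446729547404 y -0.039165140242766364 0.04375968692093899 z 0.006536197304714442 0.012898290994746153
plain tab [0.61416605 0.00597107 0.05553057] 80
```

View pics/p8.png

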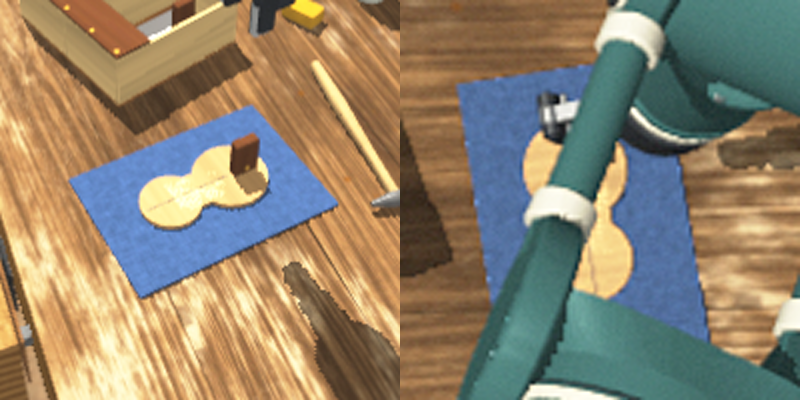

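The template lies flat, tab up, in the middle of the mat. The plain template is where it was and the gripper is clear of everything.

```bash
python3 -c "
from workcell import manip
print(manip.close_job())"
```

```text
the job is handed in; nothing more can be done
None
```

The fiddle template is lying flat in the middle of the blue mat, tab up and let go. The job was handed in at about 14.5 s of the 38 s allowed; no verdict is reported.

- **Missed first grasp:** the fingers closed just above the tab without touching it. The depth picture put the real fingertips about 27 mm higher than the reported TCP, so I regripped 27 mm lower and held the tab.
- **Tilting:** the pads gripped too stiffly for the template to pivot freely, giving only about 5° on the planned lift. I pressed its foot end against the bin's robot-side wall, which took it to about 26° and then 33°. By my estimate its middle was about 58 mm up, below the 75 mm rim. The sensed force was about 7 N at that point.
- **Drawing out and laying down:** I drew it up along its slope, clear of the strip. On the mat the foot end went down first, then I rolled it flat while still gripping.
- **Last checks:** the template is within about 1° of flat and about 5 mm of the mat's centre. The rectangular template's tab is within about 1 mm of its starting place. The gripper is about 0.2 m above the mat and touching nothing. I saw no failed or conflicting final check.

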